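# Shut down the bench mill at its switch console

## Task

The cut is finished, so shut the mill down the proper way: with a fingertip lightly tap the three stop buttons on its switch console, first the feed (left), then the spindle (middle), then the coolant (right), so that each one clicks in and stays in before you go to the next. Do not press the emergency stop, and pick nothing up: the collet, collet chuck and spanner around the console stay where they are.

Things in the scene. Friction and masses are not known exactly. Their poses are not given: they have to be found in the camera images.
- console: The mill's switch console, fixed: a cream sloping box 150 mm deep (x, away from the robot at yaw 0), 340 mm wide (y, left); origin: centre of its underside. Top panel 50 mm high at the front (-x), 76 mm at the rear. On it, left to right: feed, spindle and coolant starters 75 mm apart (plain black buttons, stop in front, start 58 mm behind it), then a red emergency stop.
- feed_stop_top (a point): Centre of the top of the feed starter's stop button (the left-hand one seen from the robot, at the end far from the emergency stop): a round black button with a 30 mm head, 22 mm tall over the panel when out, in the front row. The point's z axis points out of the panel (10 degrees off vertical, towards the console's front); the button goes in along -z.
- feed_stop (a joint): How far the feed stop button is in: 0 out (running), 0.006 m fully in (stopped). It resists with up to about 4 N, snaps over at half travel (3 mm) and then stays in by itself; the linked start button pops out by as much. Pressed on when fully in, its head yields up to 4 mm more on a spring (5 to 13 N), and then no further.
- spindle_stop_top (a point): Centre of the top of the spindle starter's stop button (the middle one of the three): a round black button with a 30 mm head, 22 mm tall over the panel when out, in the front row. The point's z axis points out of the panel (10 degrees off vertical, towards the console's front); the button goes in along -z.
- spindle_stop (a joint): How far the spindle stop button is in: 0 out (running), 0.006 m fully in (stopped). It resists with up to about 4 N, snaps over at half travel (3 mm) and then stays in by itself; the linked start button pops out by as much. Pressed on when fully in, its head yields up to 4 mm more on a spring (5 to 13 N), and then no further.
- coolant_stop_top (a point): Centre of the top of the coolant starter's stop button (the right-hand one seen from the robot, next to the emergency stop): a round black button with a 30 mm head, 22 mm tall over the panel when out, in the front row. The point's z axis points out of the panel (10 degrees off vertical, towards the console's front); the button goes in along -z.
- coolant_stop (a joint): How far the coolant stop button is in: 0 out (running), 0.006 m fully in (stopped). It resists with up to about 4 N, snaps over at half travel (3 mm) and then stays in by itself; the linked start button pops out by as much. Pressed on when fully in, its head yields up to 4 mm more on a spring (5 to 13 N), and then no further.
- estop_top (a point): Centre of the top of the emergency stop, a red mushroom head 40 mm across, 38 mm tall over the panel, on a yellow disc at the right end of the console, 90 mm from the coolant stop button sideways. Not to be pressed.
- estop (a joint): How far the emergency stop is pressed: 0 out, 0.006 m fully in. It must stay out.
- collet: A loose steel spring collet standing near the console, 21 mm across, 31.5 mm tall, tapering to the foot; origin at the centre of its underside. To be left alone.
- chuck: A loose dark steel collet chuck standing on its nut near the console, 34 mm across at the foot, 20 mm shank upwards, 84 mm tall; origin at the centre of its underside. To be left alone.
- spanner: A loose hook spanner lying to the right of the console, 213 mm long along its x (red handle at -x, hook at +x), 10 mm thick; origin at its underside, 85 mm from the handle's end. To be left alone.

How it is judged:
On the way, in this order (a step that is already met when the one before it is completed fails the run):
1. the feed stop button is in while spindle and coolant still run (value of joint feed_stop above 0.0045 m and value of joint each of spindle_stop, coolant_stop below 0.0015 m), for 0.1 s.
2. the spindle stop button is in too, while the coolant still runs (value of joint each of feed_stop, spindle_stop above 0.0045 m and value of joint coolant_stop below 0.0015 m), for 0.1 s.
3. the coolant stop button is in as well (value of joint each of feed_stop, spindle_stop, coolant_stop above 0.0045 m), for 0.1 s.
At the end, for the whole second after the job is handed in: All three stop buttons are in and stay in (more than 4.5 mm of their 6 mm), the emergency stop is out (less than 2 mm), and the loose things are at rest (all of step 3 and value of joint estop below 0.002 m and linear speed of each of collet, chuck, spanner below 0.02 m/s); the robot touches nothing.
It fails at once if the spindle is stopped while the feed still runs (value of joint spindle_stop above 0.003 m and value of joint feed_stop below 0.003 m).
It fails at once if the coolant is stopped while the feed or the spindle still runs (value of joint coolant_stop above 0.003 m and value of joint any of spindle_stop, feed_stop below 0.003 m).
It fails at once if the emergency stop is pressed (2 mm or more) (value of joint estop above 0.002 m).
It fails at once if the console or a button on it is pressed harder than 25 N (contact force between any of the fingers, the arm and console above 25 N).
It fails at once if the collet, chuck or spanner is moved (more than 15 mm), tipped or picked up (distance of any of collet, chuck, spanner from where it was at the start of the episode above 0.015 m or angle between any of collet, chuck, spanner's own z axis and vertical above 0.35 rad).
It also fails if it takes over 38 s, if anything falls off the work surface, if the arm or the gripper's body presses on something with over 40 N, if the wrist force passes 120 N, or if a joint passes its speed limit or range.

## Robot

A 6-joint arm with a two-finger parallel gripper is mounted at the origin on the work surface. World frame = base frame: x ahead of the robot, y to its left, z up, the work surface at z = 0. Lengths are in m, angles in rad, forces in N, time in s.
With the tool pointing down it reaches from about 0.375 to 0.9 m from the base axis. Payload 3.1 kg.
Tool frame: the origin (TCP) lies midway between the tips of the shut fingers; the grasp point (between the pads) lies 19 mm behind it (manip.grasp_offset is the distance from the TCP to the grasp point, in m); z points along the fingers, y is the line along which they close (so a half turn about z gives the same grasp; the last joint's range is limited). The gripper opens to 85 mm and grips with 20 to 120 N. Pads are 22 mm wide; open, the fingers measure 114 mm over their backs; the gripper's body (76 mm by 85 mm) begins 54 mm behind the grasp point. The pads swing forward as they close: fully open they stand 13 mm farther back than shut.
Start: joints at [1.165, 0.527, 1.433, -0, 1.181, -0.178], TCP at [0.141, 0.609, 0.231] pointing down, gripper open.
Joint ranges: [-3.08, 3.08], [-0.75, 2.2], [0.22, 2.44], [-1.43, 4.57], [0, 2.65], [-2.85, 2.85]. Speed limits (rad/s): [2.79, 2.79, 3.14, 3.14, 3.14, 3.14].

## Interface

Orientations are given as a unit quaternion [x, y, z, w].
In Python, from station import sensors, cams, order, manip gives the robot as it stands.
- The arm moves only by the tool move_arm, never from a script. Its argument "targets" is a list of rows, each an object of numbers: "dx", "dy", "dz": the shift along the world's x, y, z normalised to -1 to 1, where 1 is 25 mm; "rx", "ry", "rz": the turn, a rotation vector about the world's x, y, z normalised to -1 to 1, where 1 is 30 degrees. A call has exactly 10 rows; each row shifts and turns the commanded pose from where the row before left it; what a row does not reach is not made up. A row lasts 1/8 s, in which the tool goes at most 62.5 mm and 10.7 degrees, less where a joint would pass 70% of its speed; a pose out of reach is approached as far as the arm can. A call with a number of a shift or a turn outside -1 to 1 is refused whole. A call with a gripper value outside its range is refused whole. "claw" is the opening in per cent of the stroke, from 0 (shut) to 100 (fully open), set as the call begins (left out, the last holds). The fingers move at their own pace and stop on an object; "newtons" is the grip in N (left out, the last holds). Time passes only in rows, so rows that do not move let the fingers close, or fill a call up. It gives the time, the measured TCP pose, the force, the opening and the grip force at its end, in the units of the state.
- sensors.sense(): the state, without advancing time (a new reading comes with each control period).
- cams.snapshot(name): name is "scene" or "side" or "wrist"; returns the picture (400x640x3 uint8, red, green, blue); there is no depth.
- cams.camera_model(name): a dict with "fx", "fy", "cx", "cy" (pixels), "extrinsics" (4x4, takes a point from world to camera coordinates). Camera axes: x right, y down, z forward; pixel columns grow to the right and rows downward; lengths in m; the calibration is good to about 2 mm. A picture is of the moment at which its call begins: read the wrist's pose just before it. camera_model takes no time and is no camera call; for the wrist camera it gives the pose at the moment of the call.
- order.sign_off(): hands the job in; it is judged then, once.
The state is a dict: "t": time; "q": joint angles; "qd": joint speeds; "tau": joint torques, N m; "tcp_pos": TCP position; "tool_rot": TCP orientation; "force": force on the tool from outside, world axes, zero at the start; "ft_torque": the same for the moment, N m; "finger_gap": opening from 0.0 (shut) to 1.0 (fully open); "gripper_force": force on a finger pad.
Only numpy, scipy, OpenCV 4.12 (cv2) and the standard library are available. Lean on these libraries where they do the work, as an engineer would, in place of code of your own. Each camera call takes 0.05 s, during which the arm holds its last target. There are 200 camera calls.

## Working session

There is one attempt and no reset: what is moved stays moved. The work goes in short steps, Python scripts to look and compute and a tool call to move; the robot and the scene stay as the last step left them, time stands still between calls to the robot, and variables do not carry over. Pictures are saved under pics/ and viewed, at most 10 in all, crops included, and the job is handed in when it is done.

Besides the shell and the picture viewer there is one more tool, called after "Emit:" in YAML: its name, and indented under it one key for each argument. move_arm: Moves the arm, as the interface text tells. Scaled input: -1 to 1 covers 25 mm each way for a shift and 30 degrees each way for a turn. Its arguments: {"type":"object","properties":{"targets":{"type":"array"},"claw":{"type":"number"},"newtons":{"type":"number"}},"required":["targets"]}

```bash
mkdir -p pics
python3 - <<'E'
from station import sensors, cams
import cv2
s=sensors.sense();print(s['t'],s['tcp_pos'],s['tool_rot'],s['force'])
for n in("scene","side"):
    cv2.imwrite(f"pics/{n}0.png",cams.snapshot(n)[:,:,::-1])
    m=cams.camera_model(n);print(n,m)
E
```

```text
0.0 [0.14085143 0.60822324 0.23034714] [ 1.13641819e-01  9.93521233e-01 -1.00256129e-03 -3.00793083e-04] [-0.23951382  0.40126313 -1.19342793]
scene {'fx': 413.16589490438065, 'fy': 413.16589490438065, 'cx': 325.3840838940351, 'cy': 200.09095238427741, 'extrinsics': array([[-0.02332154,  0.99961605, -0.01496168, -0.01836291],
       [ 0.84987528,  0.01194245, -0.52684854, -0.43205224],
       [-0.52646758, -0.02500248, -0.84982749,  1.4589276 ],
       [ 0.        ,  0.        ,  0.        ,  1.        ]])}
side {'fx': 413.4636080828097, 'fy': 413.4636080828097, 'cx': 325.97057895670594, 'cy': 199.0568250804345, 'extrinsics': array([[-0.91052548, -0.41334933, -0.00925679,  0.52382171],
       [-0.19712148,  0.45368188, -0.86908911,  0.19440907],
       [ 0.36343704, -0.78950306, -0.49456894,  0.77377834],
       [ 0.        ,  0.        ,  0.        ,  1.        ]])}
```

View pics/scene0.png

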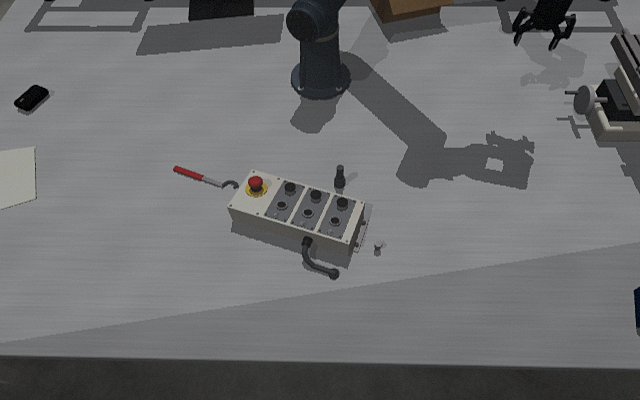

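View pics/side0.png

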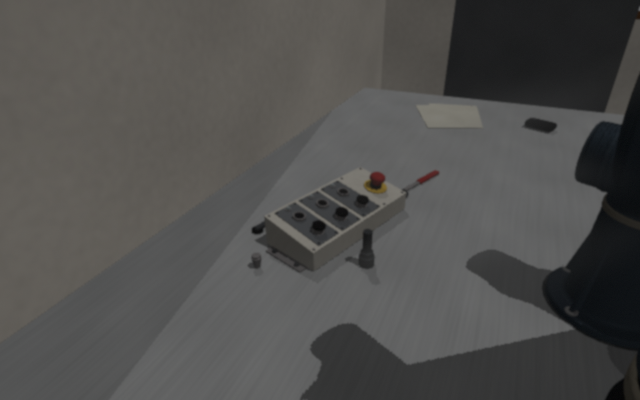

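The scene view shows the stop buttons near (342,202) for feed, (315,195) for spindle and (290,187) for coolant, with the e-stop at (256,184). In the side view they are near (319,226), (342,212), (363,200) and (377,177). The chuck stands just in front of the feed button on the robot side.

Run:
```python
import cv2,numpy as np
a=cv2.imread("pics/scene0.png")[155:255,215:395];b=cv2.imread("pics/side0.png")[160:275,240:420]
f=lambda i:cv2.convertScaleAbs(cv2.resize(i,None,fx=4,fy=4,interpolation=cv2.INTER_CUBIC)[:],alpha=1.8)
cv2.imwrite("pics/ca.png",f(a));cv2.imwrite("pics/cb.png",f(b))
```

```text
(no output)
```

View pics/ca.png

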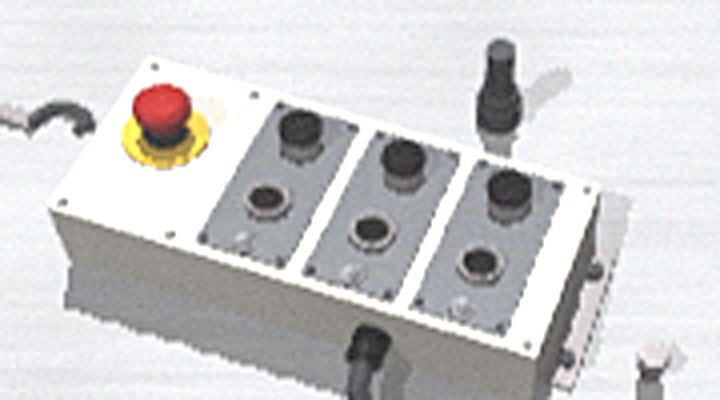

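View pics/cb.png

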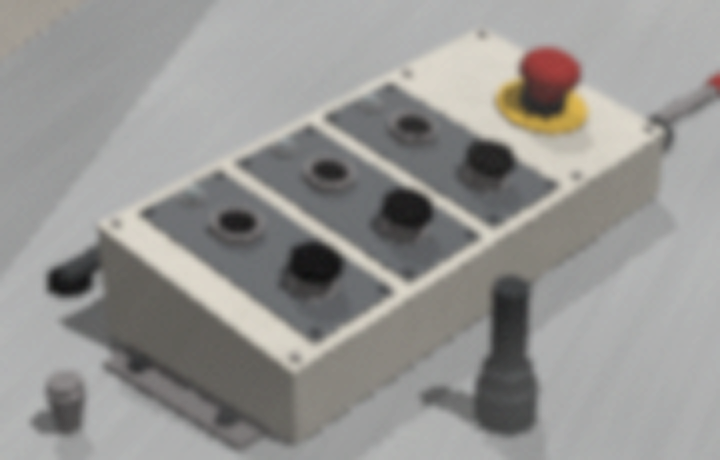

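The crops show the three black heads clearly. In `ca` they are at (509,187), (403,155) and (301,125); in `cb` at (315,258), (407,205) and (490,157), all listed as feed, spindle, coolant. The chuck top is at (501,48) in `ca` and (510,287) in `cb`.

Run:
```python
from station import cams
import cv2,numpy as np
P={}
for n in("scene","side"):
    m=cams.camera_model(n);K=np.array([[m['fx'],0,m['cx']],[0,m['fy'],m['cy']],[0,0,1]]);P[n]=K@m['extrinsics'][:3]
A=np.array([[509,185],[403,153],[301,123],[162,97],[501,46],[155,66],[590,189],[63,202],[528,345]],float)
B=np.array([[315,257],[407,203],[490,155],[550,66],[510,284],[657,128],[295,357],[482,34],[117,223]],float)
a=(A+.5)/4-.5+[215,155];b=(B+.5)/4-.5+[240,160]
X=cv2.triangulatePoints(P["scene"],P["side"],a.T,b.T);X=(X[:3]/X[3]).T
for n,x,u,v in zip("feed spin cool estop chuck sFR sFL sRR sRL".split(),X,a,b):
    e=[np.linalg.norm((lambda h:h[:2]/h[2])(P[c]@np.r_[x,1])-w) for c,w in(("scene",u),("side",v))]
    print(n,x.round(4),np.round(e,2))
print(np.linalg.norm(np.diff(X[:3],axis=0),axis=1))
f=X[5:];c=f.mean(0);u,s,vt=np.linalg.svd(f-c);print("normal",vt[2],"resid",s)
y=X[0]-X[2];print("yaw",np.degrees(np.arctan2(-y[0],y[1])))
y=f[1]-f[0];print("yaw",np.degrees(np.arctan2(-y[0],y[1])))
```

```text
feed [0.5574 0.0765 0.0766] [0.05 0.07]
spin [0.5336 0.0054 0.0767] [0.24 0.29]
cool [ 0.51   -0.0651  0.0763] [0.25 0.29]
estop [ 0.5036 -0.1576  0.0945] [0.71 0.76]
chuck [0.4499 0.0708 0.0853] [0.25 0.34]
sFR [ 0.441  -0.1791  0.05  ] [0.94 1.06]
sFL [0.5438 0.1315 0.0519] [0.24 0.31]
sRR [ 0.5733 -0.2201  0.0748] [0.13 0.13]
sRL [0.6736 0.0881 0.0751] [0.31 0.35]
[0.07496773 0.07434137]
normal [ 0.16417891 -0.05046612 -0.9851388 ] resid [0.32568176 0.13970709 0.00067182]
yaw -18.488062029481416
yaw -18.313424411750287
```

Triangulation agrees well: the button pitch comes out at 75 mm and the yaw at -18.4°. Moving now with the fingers shut.

Emit:
move_arm:
  targets:
    - {"dx": 0.75,"dy": -1}
    - {"dx": 0.75,"dy": -1}
    - {"dx": 0.75,"dy": -1}
    - {"dx": 0.75,"dy": -1}
    - {"dx": 0.75,"dy": -1}
    - {"dx": 0.75,"dy": -1}
    - {"dx": 0.75,"dy": -1}
    - {"dx": 0.75,"dy": -1}
    - {"dx": 0.75,"dy": -1}
    - {"dx": 0.75,"dy": -1}
  claw: 0
  newtons: 20

```text
schema error: expected keys dx, dy, dz, rx, ry, rz
```

Emit:
move_arm:
  targets:
    - {"dx": 0.75,"dy": -1}
    - {"dx": 0.75,"dy": -1}
    - {"dx": 0.75,"dy": -1}
    - {"dx": 0.75,"dy": -1}
    - {"dx": 0.75,"dy": -1}
    - {"dx": 0.75,"dy": -1}
    - {"dx": 0.75,"dy": -1}
    - {"dx": 0.75,"dy": -1}
    - {"dx": 0.75,"dy": -1}
    - {"rx": -0.1,"ry": -0.32}

```text
schema error: expected keys dx, dy, dz, rx, ry, rz
```

Emit:
move_arm:
  targets:
    - {"dx": 0.75,"dy": -1,"dz": 0,"rx": 0,"ry": 0,"rz": 0}
    - {"dx": 0.75,"dy": -1,"dz": 0,"rx": 0,"ry": 0,"rz": 0}
    - {"dx": 0.75,"dy": -1,"dz": 0,"rx": 0,"ry": 0,"rz": 0}
    - {"dx": 0.75,"dy": -1,"dz": 0,"rx": 0,"ry": 0,"rz": 0}
    - {"dx": 0.75,"dy": -1,"dz": 0,"rx": 0,"ry": 0,"rz": 0}
    - {"dx": 0.75,"dy": -1,"dz": 0,"rx": 0,"ry": 0,"rz": 0}
    - {"dx": 0.75,"dy": -1,"dz": 0,"rx": 0,"ry": 0,"rz": 0}
    - {"dx": 0.75,"dy": -1,"dz": 0,"rx": 0,"ry": 0,"rz": 0}
    - {"dx": 0.75,"dy": -1,"dz": 0,"rx": 0,"ry": 0,"rz": 0}
    - {"dx": 0.75,"dy": -1,"dz": 0,"rx": 0,"ry": 0,"rz": 0}
  claw: 0
  newtons: 20

```text
t: 1.35
tcp_pos: [0.3289, 0.3578, 0.231]
tool_rot: [0.114, 0.994, -0.0, -0.0]
force: [0.2, -0.0, -0.3]
finger_gap: -0.001
gripper_force: 0.0
```

Emit:
move_arm:
  targets:
    - {"dx": 0.75,"dy": -1,"dz": 0,"rx": 0,"ry": 0,"rz": 0}
    - {"dx": 0.75,"dy": -1,"dz": 0,"rx": 0,"ry": 0,"rz": 0}
    - {"dx": 0.75,"dy": -1,"dz": 0,"rx": 0,"ry": 0,"rz": 0}
    - {"dx": 0.75,"dy": -1,"dz": 0,"rx": 0,"ry": 0,"rz": 0}
    - {"dx": 0.75,"dy": -1,"dz": 0,"rx": 0,"ry": 0,"rz": 0}
    - {"dx": 0.75,"dy": -1,"dz": 0,"rx": 0,"ry": 0,"rz": 0}
    - {"dx": 0.75,"dy": -1,"dz": 0,"rx": 0,"ry": 0,"rz": 0}
    - {"dx": 0.75,"dy": -1,"dz": 0,"rx": 0,"ry": 0,"rz": 0}
    - {"dx": 0.75,"dy": -1,"dz": 0,"rx": 0,"ry": 0,"rz": 0}
    - {"dx": 0,"dy": 0,"dz": 0,"rx": -0.1,"ry": -0.32,"rz": 0}

```text
t: 2.6
tcp_pos: [0.5027, 0.1312, 0.2316]
tool_rot: [0.116, 0.989, -0.017, 0.09]
force: [-0.6, -0.3, -1.0]
finger_gap: 0.001
gripper_force: 0.0
```

Emit:
move_arm:
  targets:
    - {"dx": 0.66,"dy": -0.71,"dz": -0.4,"rx": 0,"ry": 0,"rz": 0}
    - {"dx": 0.66,"dy": -0.71,"dz": -0.6,"rx": 0,"ry": 0,"rz": 0}
    - {"dx": 0.66,"dy": -0.71,"dz": -0.8,"rx": 0,"ry": 0,"rz": 0}
    - {"dx": 0,"dy": 0,"dz": -0.8,"rx": 0,"ry": 0,"rz": 0}
    - {"dx": 0,"dy": 0,"dz": -0.8,"rx": 0,"ry": 0,"rz": 0}
    - {"dx": 0,"dy": 0,"dz": -0.8,"rx": 0,"ry": 0,"rz": 0}
    - {"dx": 0,"dy": 0,"dz": -0.8,"rx": 0,"ry": 0,"rz": 0}
    - {"dx": 0,"dy": 0,"dz": 0,"rx": 0,"ry": 0,"rz": 0}
    - {"dx": 0,"dy": 0,"dz": 0,"rx": 0,"ry": 0,"rz": 0}
    - {"dx": 0,"dy": 0,"dz": 0,"rx": 0,"ry": 0,"rz": 0}

```text
t: 3.85
tcp_pos: [0.5475, 0.0806, 0.1072]
tool_rot: [0.113, 0.99, -0.016, 0.087]
force: [0.7, 0.9, 0.8]
finger_gap: -0.006
gripper_force: 0.0
```

Run:
```python
from station import sensors, cams
import cv2,numpy as np
s=sensors.sense();print(s['t'],s['tcp_pos'],s['force'])
f=lambda i:cv2.convertScaleAbs(cv2.resize(i,(720,460),interpolation=cv2.INTER_CUBIC),alpha=1.8)
cv2.imwrite("pics/h1.png",f(cams.snapshot("side")[160:275,240:420,::-1]))
```

```text
3.85 [0.54749329 0.08060721 0.10721841] [0.65508441 0.8778123  0.84666581]
```

View pics/h1.png

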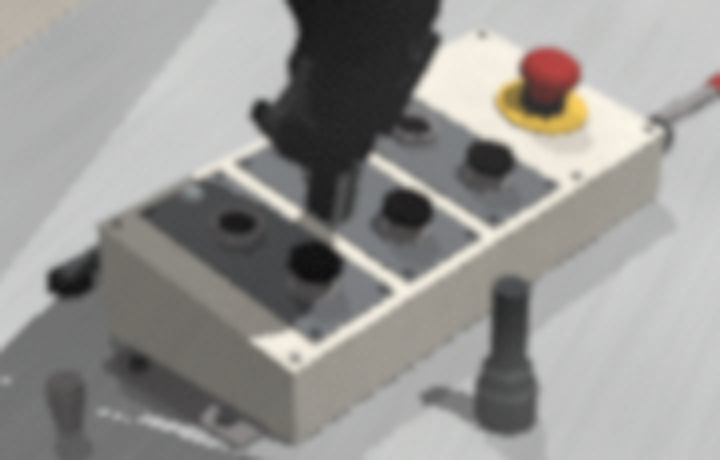

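The fingertip hovers over the feed button, tip at about (330,215) and button at (315,258), which is on line. Descending onto it slowly.

Emit:
move_arm:
  targets:
    - {"dx": 0.2,"dy": -0.1,"dz": -0.5,"rx": 0,"ry": 0,"rz": 0}
    - {"dx": 0.15,"dy": -0.06,"dz": -0.4,"rx": 0,"ry": 0,"rz": 0}
    - {"dx": 0.04,"dy": 0,"dz": -0.2,"rx": 0,"ry": 0,"rz": 0}
    - {"dx": 0,"dy": 0,"dz": 0,"rx": 0,"ry": 0,"rz": 0}
    - {"dx": 0.01,"dy": 0,"dz": -0.06,"rx": 0,"ry": 0,"rz": 0}
    - {"dx": 0.01,"dy": 0,"dz": -0.06,"rx": 0,"ry": 0,"rz": 0}
    - {"dx": 0.01,"dy": 0,"dz": -0.06,"rx": 0,"ry": 0,"rz": 0}
    - {"dx": 0.01,"dy": 0,"dz": -0.06,"rx": 0,"ry": 0,"rz": 0}
    - {"dx": 0.01,"dy": 0,"dz": -0.06,"rx": 0,"ry": 0,"rz": 0}
    - {"dx": 0,"dy": 0,"dz": 0,"rx": 0,"ry": 0,"rz": 0}

```text
t: 5.15
tcp_pos: [0.5579, 0.0766, 0.0717]
tool_rot: [0.113, 0.99, -0.016, 0.086]
force: [-2.5, -0.4, 5.5]
finger_gap: 0.002
gripper_force: 3.1
```

Emit:
move_arm:
  targets:
    - {"dx": 0.01,"dy": 0,"dz": -0.04,"rx": 0,"ry": 0,"rz": 0}
    - {"dx": 0.01,"dy": 0,"dz": -0.04,"rx": 0,"ry": 0,"rz": 0}
    - {"dx": 0,"dy": 0,"dz": 0,"rx": 0,"ry": 0,"rz": 0}
    - {"dx": 0,"dy": 0,"dz": 0,"rx": 0,"ry": 0,"rz": 0}
    - {"dx": 0,"dy": 0,"dz": 0,"rx": 0,"ry": 0,"rz": 0}
    - {"dx": 0,"dy": 0,"dz": 0,"rx": 0,"ry": 0,"rz": 0}
    - {"dx": 0,"dy": 0,"dz": 0,"rx": 0,"ry": 0,"rz": 0}
    - {"dx": 0,"dy": 0,"dz": 0,"rx": 0,"ry": 0,"rz": 0}
    - {"dx": 0,"dy": 0,"dz": 0,"rx": 0,"ry": 0,"rz": 0}
    - {"dx": 0,"dy": 0,"dz": 0,"rx": 0,"ry": 0,"rz": 0}

```text
t: 6.4
tcp_pos: [0.5582, 0.0766, 0.0702]
tool_rot: [0.113, 0.99, -0.017, 0.086]
force: [-3.2, -0.0, 8.4]
finger_gap: -0.001
gripper_force: 4.6
```

The 9 N reading sits inside the over-travel spring range, so feed is in. Retracting and moving over to spindle, then checking.

Emit:
move_arm:
  targets:
    - {"dx": -0.12,"dy": 0.04,"dz": 0.7,"rx": 0,"ry": 0,"rz": 0}
    - {"dx": -0.12,"dy": 0.04,"dz": 0.7,"rx": 0,"ry": 0,"rz": 0}
    - {"dx": -0.24,"dy": -0.71,"dz": 0,"rx": 0,"ry": 0,"rz": 0}
    - {"dx": -0.24,"dy": -0.71,"dz": 0,"rx": 0,"ry": 0,"rz": 0}
    - {"dx": -0.24,"dy": -0.71,"dz": 0,"rx": 0,"ry": 0,"rz": 0}
    - {"dx": -0.24,"dy": -0.71,"dz": 0,"rx": 0,"ry": 0,"rz": 0}
    - {"dx": 0,"dy": 0,"dz": 0,"rx": 0,"ry": 0,"rz": 0}
    - {"dx": 0,"dy": 0,"dz": 0,"rx": 0,"ry": 0,"rz": 0}
    - {"dx": 0,"dy": 0,"dz": 0,"rx": 0,"ry": 0,"rz": 0}
    - {"dx": 0,"dy": 0,"dz": 0,"rx": 0,"ry": 0,"rz": 0}

```text
t: 7.65
tcp_pos: [0.5285, 0.0081, 0.1044]
tool_rot: [0.113, 0.99, -0.016, 0.086]
force: [0.2, 0.3, 0.2]
finger_gap: 0.0
gripper_force: 0.0
```

Run:
```python
from station import sensors, cams
import cv2,numpy as np
s=sensors.sense();print(s['t'],s['tcp_pos'],s['force'])
f=lambda i:cv2.convertScaleAbs(cv2.resize(i,(720,460),interpolation=cv2.INTER_CUBIC),alpha=2)
cv2.imwrite("pics/h2.png",f(cams.snapshot("side")[160:275,240:420,::-1]))
```

```text
7.65 [0.52848409 0.00814167 0.10435816] [0.23631893 0.28731889 0.23631271]
```

View pics/h2.png

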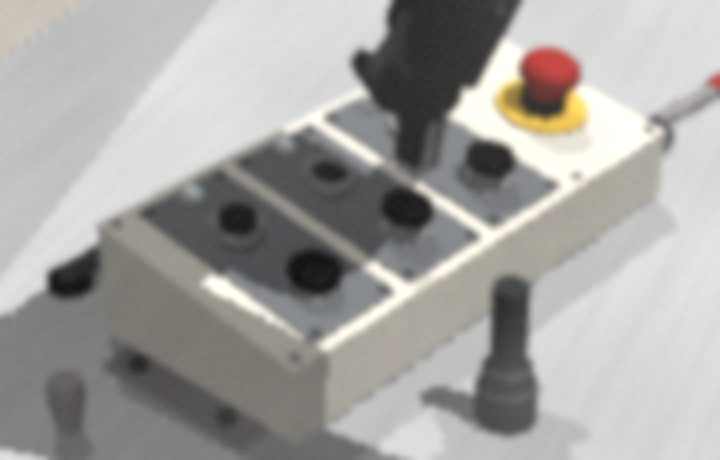

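The picture shows the feed head lower, at (315,270), and its start button raised at (237,217), so feed is latched. Pressing spindle.

Emit:
move_arm:
  targets:
    - {"dx": 0.1,"dy": -0.05,"dz": -0.5,"rx": 0,"ry": 0,"rz": 0}
    - {"dx": 0.06,"dy": -0.05,"dz": -0.4,"rx": 0,"ry": 0,"rz": 0}
    - {"dx": 0.02,"dy": 0,"dz": -0.1,"rx": 0,"ry": 0,"rz": 0}
    - {"dx": 0.01,"dy": 0,"dz": -0.06,"rx": 0,"ry": 0,"rz": 0}
    - {"dx": 0.01,"dy": 0,"dz": -0.06,"rx": 0,"ry": 0,"rz": 0}
    - {"dx": 0.01,"dy": 0,"dz": -0.06,"rx": 0,"ry": 0,"rz": 0}
    - {"dx": 0.01,"dy": 0,"dz": -0.06,"rx": 0,"ry": 0,"rz": 0}
    - {"dx": 0.01,"dy": 0,"dz": -0.06,"rx": 0,"ry": 0,"rz": 0}
    - {"dx": 0.01,"dy": 0,"dz": -0.06,"rx": 0,"ry": 0,"rz": 0}
    - {"dx": 0,"dy": 0,"dz": 0,"rx": 0,"ry": 0,"rz": 0}

```text
t: 8.95
tcp_pos: [0.5347, 0.005, 0.071]
tool_rot: [0.113, 0.99, -0.017, 0.087]
force: [-2.6, 0.9, 7.5]
finger_gap: 0.0
gripper_force: 3.8
```

Force of 7.5 N is in the over-travel range. Retracting to coolant.

Emit:
move_arm:
  targets:
    - {"dx": 0,"dy": 0,"dz": 0,"rx": 0,"ry": 0,"rz": 0}
    - {"dx": -0.12,"dy": 0.04,"dz": 0.7,"rx": 0,"ry": 0,"rz": 0}
    - {"dx": -0.12,"dy": 0.04,"dz": 0.7,"rx": 0,"ry": 0,"rz": 0}
    - {"dx": -0.24,"dy": -0.71,"dz": 0,"rx": 0,"ry": 0,"rz": 0}
    - {"dx": -0.24,"dy": -0.71,"dz": 0,"rx": 0,"ry": 0,"rz": 0}
    - {"dx": -0.24,"dy": -0.71,"dz": 0,"rx": 0,"ry": 0,"rz": 0}
    - {"dx": -0.24,"dy": -0.71,"dz": 0,"rx": 0,"ry": 0,"rz": 0}
    - {"dx": 0,"dy": 0,"dz": 0,"rx": 0,"ry": 0,"rz": 0}
    - {"dx": 0,"dy": 0,"dz": 0,"rx": 0,"ry": 0,"rz": 0}
    - {"dx": 0,"dy": 0,"dz": 0,"rx": 0,"ry": 0,"rz": 0}

```text
t: 10.2
tcp_pos: [0.5045, -0.0633, 0.1053]
tool_rot: [0.113, 0.99, -0.016, 0.086]
force: [0.1, -0.1, -0.1]
finger_gap: -0.001
gripper_force: 0.0
```

Run:
```python
from station import sensors, cams
import cv2,numpy as np
s=sensors.sense();print(s['t'],s['tcp_pos'],s['force'])
f=lambda i:cv2.convertScaleAbs(cv2.resize(i,(720,460),interpolation=cv2.INTER_CUBIC),alpha=2)
cv2.imwrite("pics/h3.png",f(cams.snapshot("side")[160:275,240:420,::-1]))
```

```text
10.2 [ 0.50453384 -0.0632677   0.10530692] [ 0.12160049 -0.0996807  -0.14610313]
```

View pics/h3.png

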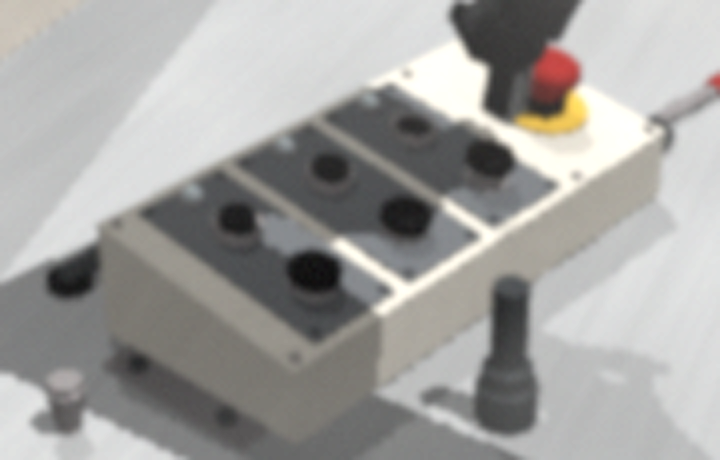

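The spindle head is now lower, at (406,216), with its start button raised at (330,167), so it is latched. Pressing coolant.

Emit:
move_arm:
  targets:
    - {"dx": 0.1,"dy": -0.05,"dz": -0.5,"rx": 0,"ry": 0,"rz": 0}
    - {"dx": 0.08,"dy": -0.04,"dz": -0.4,"rx": 0,"ry": 0,"rz": 0}
    - {"dx": 0.03,"dy": 0,"dz": -0.14,"rx": 0,"ry": 0,"rz": 0}
    - {"dx": 0.01,"dy": 0,"dz": -0.06,"rx": 0,"ry": 0,"rz": 0}
    - {"dx": 0.01,"dy": 0,"dz": -0.06,"rx": 0,"ry": 0,"rz": 0}
    - {"dx": 0.01,"dy": 0,"dz": -0.06,"rx": 0,"ry": 0,"rz": 0}
    - {"dx": 0.01,"dy": 0,"dz": -0.06,"rx": 0,"ry": 0,"rz": 0}
    - {"dx": 0.01,"dy": 0,"dz": -0.06,"rx": 0,"ry": 0,"rz": 0}
    - {"dx": 0.01,"dy": 0,"dz": -0.06,"rx": 0,"ry": 0,"rz": 0}
    - {"dx": 0,"dy": 0,"dz": 0,"rx": 0,"ry": 0,"rz": 0}

```text
t: 11.5
tcp_pos: [0.5113, -0.0663, 0.0709]
tool_rot: [0.113, 0.99, -0.017, 0.087]
force: [-1.9, -0.0, 8.2]
finger_gap: -0.001
gripper_force: 3.9
```

Emit:
move_arm:
  targets:
    - {"dx": 0,"dy": 0,"dz": 0,"rx": 0,"ry": 0,"rz": 0}
    - {"dx": -0.12,"dy": 0.04,"dz": 0.7,"rx": 0,"ry": 0,"rz": 0}
    - {"dx": -0.12,"dy": 0.04,"dz": 0.7,"rx": 0,"ry": 0,"rz": 0}
    - {"dx": 0,"dy": 0,"dz": 1,"rx": 0,"ry": 0,"rz": 0}
    - {"dx": 0,"dy": 0,"dz": 1,"rx": 0,"ry": 0,"rz": 0}
    - {"dx": 0,"dy": 0,"dz": 1,"rx": 0,"ry": 0,"rz": 0}
    - {"dx": 0,"dy": 0,"dz": 1,"rx": 0,"ry": 0,"rz": 0}
    - {"dx": 0,"dy": 0,"dz": 0,"rx": 0,"ry": 0,"rz": 0}
    - {"dx": 0,"dy": 0,"dz": 0,"rx": 0,"ry": 0,"rz": 0}
    - {"dx": 0,"dy": 0,"dz": 0,"rx": 0,"ry": 0,"rz": 0}

```text
t: 12.75
tcp_pos: [0.5043, -0.0639, 0.2041]
tool_rot: [0.113, 0.99, -0.016, 0.085]
force: [0.2, -0.2, 0.9]
finger_gap: -0.002
gripper_force: 0.0
```

Run:
```python
from station import sensors, cams
import cv2,numpy as np
s=sensors.sense();print(s['t'],s['tcp_pos'],s['force'])
f=lambda i:cv2.convertScaleAbs(cv2.resize(i,(720,460),interpolation=cv2.INTER_CUBIC),alpha=2)
cv2.imwrite("pics/h4.png",f(cams.snapshot("side")[160:275,240:420,::-1]))
```

```text
12.75 [ 0.50429849 -0.06390377  0.20407008] [ 0.18106498 -0.18399682  0.91465236]
```

View pics/h4.png

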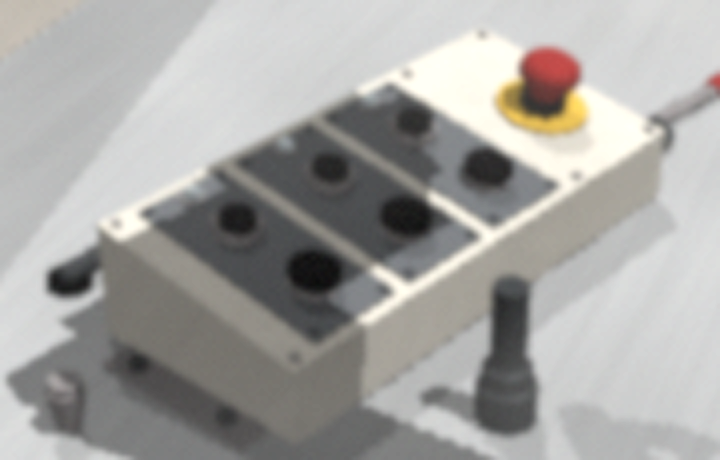

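All three stop heads are down, at (315,270), (406,216) and (488,167), and their start buttons are raised. The e-stop at (550,72) is unchanged and the arm is clear.

```bash
python3 -c "from station import order; print(order.sign_off())"
```

```text
the job is handed in; nothing more can be done
None
```

I pressed the feed, spindle and coolant stops in that order; the pictures show all three latched in, the emergency stop out and the collet and chuck unmoved (the spanner was only partly in view), and I handed the job in at about 13 s.

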